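# Fit the clean filter cartridge into the dust extractor

## Robot

A 6-joint arm with a two-finger parallel gripper is mounted at the origin on the work surface. World frame = base frame: x ahead of the robot, y to its left, z up, the work surface at z = 0. Lengths are in m, angles in degrees, forces in N, time in s.
With the tool pointing down it reaches from about 0.4 to 0.825 m from the base axis. Payload 7 kg.
Tool frame: the origin (TCP) lies at the very end of the fingers, on their centre line; the grasp point (between the pads) lies 19 mm behind it; z points along the fingers, y is the line along which they close (so a half turn about z gives the same grasp; the last joint's range is limited). The gripper opens to 88 mm and grips with 3 to 60 N. Pads are 19 mm wide; open, the fingers measure 130 mm over their backs; the gripper's body (78 mm by 193 mm) begins 47 mm behind the grasp point.
Start: joints at [16.507, 20.546, 0.682, 0, -70.136, -16.507], TCP at [0.675, -0, 0.227] pointing down, gripper open.
Joint ranges: [-176.03, 176.03], [-82.01, 121.73], [-58.28, 71.71], [-173.87, 95.51], [-174.79, -0.11], [-173.66, 173.66]. Speed limits (degrees/s): [136.94, 136.94, 172.46, 180, 180, 180].

## Interface

Orientations are given as [roll, pitch, yaw] about the fixed x, y, z axes, in that order (R = Rz(yaw) Ry(pitch) Rx(roll)).
In Python, from plant import ctrl gives the robot as it stands.
- The arm moves only by the tool carry_out, never from a script. Its argument "deltas" is a list that holds one entry, the list of rows, each a list of 5 numbers: the shift along the tool's x, y, z scaled (see below), then the turn about the tool's z scaled (see below), then the opening, from -1 (shut) to 1 (fully open). A call has 1 to 5 rows; each row is the pose to reach, as a shift and turn from the pose commanded when the call began, along the tool's axes at that moment, turning the shorter way round; what a row does not reach only later rows make up. The controller multiplies each number of a shift by 20 cm and each number of a turn by 2 pi rad. A row lasts 1/10 s, in which the tool goes at most 50 mm and 8.59 degrees, less where a joint would pass 70% of its speed; a pose out of reach is approached as far as the arm can. A call with a number of a shift or a turn outside -1 to 1 is refused whole. A call with a gripper value outside its range is refused whole. The fingers move at their own pace and stop on an object; the grip force is fixed at half the most. Time passes only in rows, so rows that repeat a pose let the fingers close. It gives the time, the measured TCP pose, the force, the opening and the grip force at its end, in the units of the state.
- ctrl.get_obs(): the state, without advancing time (a new reading comes with each control period).
- ctrl.snapshot(name): name is "scene" or "side" or "wrist"; returns a dict with "color" (384x512x3 uint8, red, green, blue), "camera_matrix" (3x3 intrinsics, pixels), "R" (3x3) and "t" (3): a world point X has camera coordinates R X + t. Camera axes: x right, y down, z forward; pixel columns grow to the right and rows downward; lengths in m; the calibration is good to about 2 mm. A picture is of the moment at which its call begins. There is no depth.
- ctrl.close_job(): hands the job in; it is judged then, once.
Trained networks look in a picture, given as the dict that the camera call returned (one of the last four; its "shot" number tells which), for a name from the list of things; names that differ only in an ending like _2 or _b are one class to them, and where a whole thing is asked for, a point or a joint stands for the part that bears it (a point fixed in the world has none). Each returns a list of dicts, best first, with "p" (0 to 1); they miss things now and then, are a little off and sometimes report something else, mostly with a low value. They report only what shows in the picture. A call takes as long as a camera call. They do not tell look-alikes from the thing itself.
- ctrl.search_frame(picture, name): "centre" ([column, row] in pixels, amid what is visible of it).
- ctrl.silhouettes(picture, name): "mask" (384x512 bool, what is visible of it) and "centre" ([column, row] in pixels, amid what is visible of it).
- ctrl.spot_point(picture, name): "centre" ([column, row] in pixels: a listed point, or the origin of a listed thing).
The state is a dict: "clock": time; "joint_pos": joint angles; "qvel": joint speeds; "tau": joint torques, N m; "tool_pos": TCP position; "orientation": TCP orientation; "force": force on the tool from outside, world axes, zero at the start; "moment": the same for the moment, N m; "opening": finger opening in m; "gripper_force": force on a finger pad.
Only numpy, scipy, OpenCV 4.12 (cv2) and the standard library are available. Lean on these libraries where they do the work, as an engineer would, in place of code of your own. Each camera call takes 0.05 s, during which the arm holds its last target. There are 200 camera calls.

## Task

Fit the clean, white filter cartridge into the open bay of the grey dust extractor: with its other end tilted up, hook its orange tongue under the bay's orange lip, then swing that other end down until the cartridge lies flat and fully home on the bay floor, and let go. Lower it rather than letting it drop, and leave the soiled, dark filter where it lies.

Things in the scene. Friction and masses are not known exactly. Their poses are not given: they have to be found in the camera images.
- fresh: Clean filter cartridge, loose, flat on the bench: grey frame 110x110 mm, 16 thick, white pleats on top, orange tongue at its -x side. Total length 140, x = -85 to 55. On top over the origin a blue grip fin: 12 thick along x, 60 along y, from 16 up to 56 mm above the underside. Mass 0.17-0.35 kg. Origin: centre of the frame's underside; z up. Starts with tongue towards the robot, yaw within 0.4 rad.
- fresh_tongue (a point): Middle of the lower outer edge of the clean cartridge's orange tongue: x = -85, y = 0, z = 0 mm in fresh, same axes. The tongue is 30 mm long (x), 80 wide (y), 6 thick, its underside level with the frame's.
- unit: Grey dust extractor fixed to the bench, 60 mm high. Open bay inside x = -80..80, y = -65..65, floor at z = 30; walls 14 thick. Orange lip covers x = -80..-54 (robot side), full width, z = 54..60. White strip, same height, at y = -141..-79, 10 mm knob on top. Origin: bay centre at bench level, yaw within 0.25 rad. Seated cartridge: same axes, origin at x = 5..25, y = -10..10, z = 30. Tilt 20 degrees to enter.
- used: Soiled filter cartridge: same shape, size, origin and axes as the clean one, but with dark brown-black pleats. Loose on the bench near it; the two swap places from start to start. To be left alone.
Not all that is in view belongs to the job. What is shaped like the fresh but purple or yellow is not meant.

How it is judged:
By the outcome, as a careful person would: the job done as asked, in the order asked, and still so for the second after the job is handed in, with the robot touching nothing.
It also fails if it takes over 42 s, if anything falls off the work surface, if the arm or the gripper's body presses on something with over 40 N, if the wrist force passes 120 N, or if a joint passes its speed limit or range.

## Working session

There is one attempt and no reset: what is moved stays moved. The work goes in short steps, Python scripts to look and compute and a tool call to move; the robot and the scene stay as the last step left them, time stands still between calls to the robot, and variables do not carry over. Pictures are saved under pics/ and viewed, at most 10 in all, crops included, and the job is handed in when it is done.

Besides the shell and the picture viewer there is one more tool, called after "Request:" by a JSON object that holds its "op" and its "data". carry_out: Moves the arm, as the interface text tells. Its arguments: {"type":"object","properties":{"deltas":{"type":"array"}},"required":["deltas"]}

```bash
mkdir -p pics; ls
python3 - <<'E'
from plant import ctrl
import cv2,numpy as np
o=ctrl.get_obs(); print(o)
ims=[]
for n in ["scene","side"]:
    s=ctrl.snapshot(n); ims.append(s["color"])
    print(n,s["camera_matrix"].tolist(),s["R"].tolist(),s["t"].tolist())
    for k in ["fresh","used","unit","fresh_tongue"]:
        print(k,[(np.round(d["centre"]).tolist(),round(d["p"],2)) for d in ctrl.spot_point(s,k)][:5],[(np.round(d["centre"]).tolist(),round(d["p"],2)) for d in ctrl.search_frame(s,k)][:5])
cv2.imwrite("pics/a.png",cv2.resize(np.vstack(ims)[:,:,::-1],None,fx=.78,fy=.78))
cv2.imwrite("pics/b.png",cv2.resize(ims[0][:,:,::-1],None,fx=1.5,fy=1.5))
E
```

```text
pics
{'clock': 0.0, 'joint_pos': array([ 1.65069736e+01,  2.05925636e+01,  6.31960844e-01, -1.94172309e-02,
       -7.01341811e+01, -1.65080952e+01]), 'qvel': array([ 0.01799248, -0.06146551,  0.07930742,  0.04355786,  0.03698021,
       -0.04844347]), 'tau': array([-8.00930356e-04, -5.82726967e+01,  2.93058443e+01,  6.99745238e+00,
        6.93249181e-03, -2.06530804e-04]), 'tool_pos': array([ 6.74506442e-01, -3.19194824e-05,  2.25598377e-01]), 'orientation': array([ 1.79903936e+02, -9.43470645e-03, -9.00077271e+01]), 'force': array([ 0.22965115, -1.06351547,  0.20381947]), 'moment': array([ 0.03850807,  0.02676526, -0.01500765]), 'gripper_force': 0.0, 'opening': 0.08786522130028185}
scene [[488.80552936821607, 0.0, 256.26872341746656], [0.0, 488.80552936821607, 200.60887859797398], [0.0, 0.0, 1.0]] [[-0.6634717239902493, 0.7481963629961519, 0.0027338369989631304], [0.6217619320516558, 0.5533796819319158, -0.5542409471306896], [-0.4161939107156642, -0.3660234009243977, -0.8323517878030533]] [0.21202262480238557, -0.3252721834318914, 1.7708029433048516]
fresh [([322.0, 342.0], 0.76),
[... 387 characters left out ...]
1], [0.0, 0.0, 1.0]] [[0.9894323850447063, -0.14414706379738962, -0.015658206261745248], [-0.08569490528650434, -0.4942421409198497, -0.8650902203509762], [0.11696126979766042, 0.8572901085032736, -0.5013718492593737]] [-0.3958372678718784, 0.11869790036363947, 1.0593211468200112]
fresh [([299.0, 137.0], 0.75), ([266.0, 201.0], 0.73), ([178.0, 334.0], 0.68)] [([261.0, 198.0], 0.94), ([182.0, 334.0], 0.92), ([301.0, 135.0], 0.59)]
used [([255.0, 172.0], 0.7)] [([254.0, 165.0], 0.73)]
unit [([308.0, 271.0], 0.58)] [([316.0, 275.0], 0.85)]
fresh_tongue [([320.0, 142.0], 0.87), ([233.0, 199.0], 0.81), ([222.0, 340.0], 0.77)] [([299.0, 137.0], 0.96), ([258.0, 197.0], 0.78), ([183.0, 333.0], 0.7)]
```

View pics/a.png

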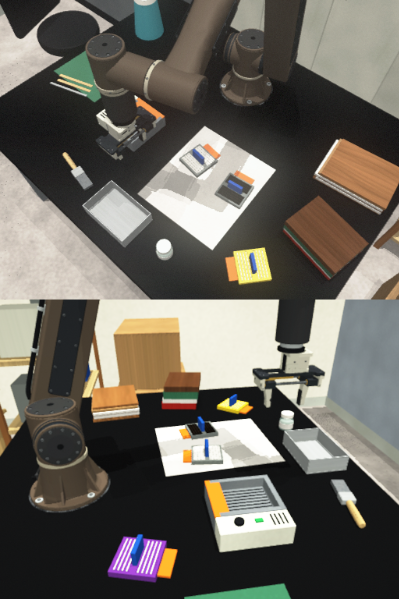

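The candidates for the clean cartridge are:
- White pleats: scene (254,207), side (266,201). This is the one I want.
- Dark pleats, "used": scene (300,246), side (255,172).
- Yellow: scene (322,342), side (299,137).
- Purple: side (178,334).

I'll check the choice in a close crop and locate the unit as well.

```bash
cat > h.py <<'E'
from plant import ctrl
import cv2,numpy as np
def ray(s,px,z):
    K,R,t=(np.array(s[k]) for k in("camera_matrix","R","t"))
    d=R.T@np.linalg.solve(K,[px[0],px[1],1]); c=-R.T@t
    return (c+d*(z-c[2])/d[2])[:2]
def proj(s,X):
    p=np.array(s["camera_matrix"])@(np.array(s["R"])@np.asarray(X,float).T+np.array(s["t"])[:,None]); return (p[:2]/p[2]).T
def box(o,yaw,x0,x1,y0,y1,z):
    c,n=np.cos(yaw),np.sin(yaw)
    return np.array([[o[0]+c*x-n*y,o[1]+n*x+c*y,z] for x,y in((x0,y0),(x1,y0),(x1,y1),(x0,y1))])
def orange(s):
    h=cv2.cvtColor(s["color"],cv2.COLOR_RGB2HSV)
    return cv2.inRange(h,(5,150,120),(20,255,255))
def draw(im,s,P,col):
    cv2.polylines(im,[np.round(proj(s,P)*8).astype(int)],True,col,1,cv2.LINE_AA,3)
E
python3 - <<'E'
from h import *
out=[]
for n in ["scene","side"]:
    s=ctrl.snapshot(n)
    for k in ["fresh","used","unit","fresh_tongue"]:
        for d in ctrl.spot_point(s,k)[:3]: print(n,k,ray(s,d["centre"],0).round(4),round(d["p"],2))
    m=orange(s)
    for c in cv2.findContours(m,0,2)[0]:
        if cv2.contourArea(c)>60:
            r=cv2.boxPoints(cv2.minAreaRect(c)); a=cv2.approxPolyDP(c,3,True)[:,0]
            print(n,'orange',cv2.contourArea(c),a.tolist(),[ray(s,p,.06).round(4).tolist() for p in a])
    u=s["color"][:,:,::-1]
    c=u[150:350,180:400] if n=="side" else u[150:290,200:350]
    out.append(cv2.resize(c,(400,int(400*c.shape[0]/c.shape[1]))))
h=max(o.shape[0] for o in out)
cv2.imwrite("pics/c.png",np.hstack([cv2.copyMakeBorder(o,0,h-o.shape[0],0,0,0) for o in out]))
E
```

```text
scene fresh [0.6548 0.5332] 0.83
scene fresh [0.4627 0.1077] 0.6
scene used [0.4557 0.3198] 0.67
scene unit [ 0.4931 -0.2034] 0.6
scene unit [0.3805 0.1261] 0.31
scene fresh_tongue [0.7092 0.4728] 0.9
scene fresh_tongue [0.3732 0.1208] 0.6
scene orange 325.5 [[299, 329], [289, 331], [294, 360], [304, 359]] [[0.6878, 0.4737], [0.709, 0.4578], [0.7577, 0.5139], [0.7392, 0.531]]
scene orange 60.5 [[263, 186], [274, 197]] [[0.4089, 0.1068], [0.4176, 0.1589]]
scene orange 259.5 [[176, 127], [175, 136], [181, 135], [200, 152], [204, 148], [210, 150]] [[0.4203, -0.2721], [0.4499, -0.2454], [0.4336, -0.2337], [0.443, -0.1348], [0.4224, -0.137], [0.4154, -0.1165]]
side fresh [0.4486 0.0972] 0.93
side fresh [ 0.211  -0.3281] 0.71
side fresh [0.6609 0.5413] 0.56
side used [0.465  0.3076] 0.88
side used [0.4531 0.1205] 0.18
side unit [ 0.4966 -0.2089] 0.87
side unit [0.4514 0.1241] 0.29
side fresh_tongue [0.7181 0.4735] 0.75
side fresh_tongue [ 0.2932 -0.3636] 0.65
side fresh_tongue [0.3662 0.1304] 0.64
side orange 606.0 [[212, 319], [202, 355], [217, 357], [227, 321]] [[0.2792, -0.3629], [0.2584, -0.4363], [0.2818, -0.4439], [0.3047, -0.3716]]
side orange 99.0 [[236, 193], [235, 208], [244, 208], [244, 193], [239, 198], [235, 195], [240, 193]] [[0.3707, 0.0651], [0.3598, -0.0079], [0.3818, -0.0117], [0.3914, 0.0615], [0.3754, 0.0384], [0.3669, 0.0553], [0.3811, 0.0633]]
side orange 169.0 [[0, 146], [0, 166], [8, 187], [12, 180]] [[-0.3642, 0.5055], [-0.3106, 0.3465], [-0.2419, 0.2043], [-0.2445, 0.2455]]
side orange 702.0 [[210, 111], [253, 111], [256, 94], [218, 93]] [[0.3431, 0.7181], [0.5089, 0.6864], [0.5541, 0.8997], [0.3924, 0.9463]]
side orange 1573.5 [[121, 43], [119, 54], [129, 113], [119, 115], [117, 138], [176, 134], [171, 109], [132, 113]] [[-0.1633, 2.189], [-0.1364, 1.8453], [0.0287, 0.7547], [-0.0076, 0.7387], [0.013, 0.5047], [0.2121, 0.5039], [0.1909, 0.7712], [0.0404, 0.7525]]
```

View pics/c.png

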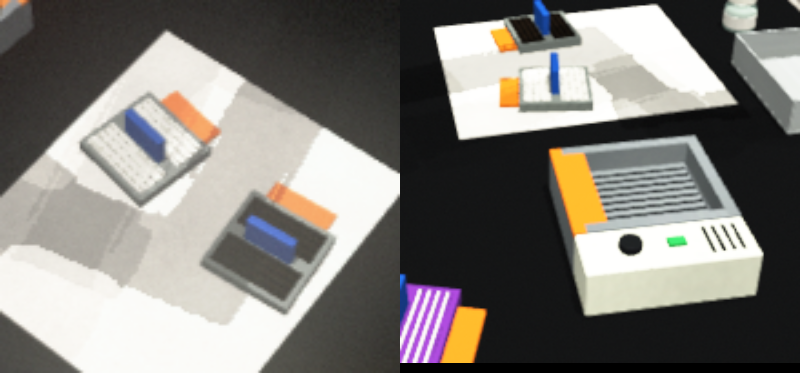

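The crop shows white pleats with a blue fin and an orange tongue towards the robot, at scene (254,207). That is the fresh cartridge. The dark one at (300,246) stays where it is. The unit is at side (308,271), with its lip on the robot side. Next I'll fit the unit pose from its orange lip and work out the first move.

```bash
cat >> h.py <<'E'
from scipy.spatial.transform import Rotation as Ro
def go(x,y,z,yaw):
    o=ctrl.get_obs(); R=Ro.from_euler('xyz',o["orientation"],degrees=True).as_matrix()
    d=R.T@(np.array([x,y,z])-o["tool_pos"]); w=(yaw-o["orientation"][2]+180)%360-180
    print("t",o["clock"],"tcp",o["tool_pos"].round(4),"rpy",o["orientation"].round(1),"| delta",(d/.2).round(4),"turn",round(-w/360,4))
E
python3 - <<'E'
from h import *
from scipy.optimize import minimize
s=ctrl.snapshot("side")
h=cv2.cvtColor(s["color"],cv2.COLOR_RGB2HSV); m=cv2.inRange(h,(5,130,90),(25,255,255)); 
m[:, :245]=0; m[:,330:]=0; m[:220]=0
print(m.sum()/255)
# lip visible: top + inner; compare top polygon (incl. wall colour?) with mask via IoU
def mk(p,x0):
    q=np.zeros_like(m); cv2.fillPoly(q,[np.round(proj(s,box(p[:2],p[2],x0,-.054,-.065,.065,.06))*16).astype(int)],255,cv2.LINE_AA,4); return q.astype(float)
best=[]
for x0 in(-.08,-.094):
    f=lambda p:np.abs(mk(p,x0)-m).sum()/255
    r=min((minimize(f,[.495,-.206,y],method="Nelder-Mead",options=dict(initial_simplex=np.array([.495,-.206,y])+np.vstack([np.zeros(3),np.diag([.01,.01,.06])]))) for y in(-.2,-.1,0,.1,.2)),key=lambda r:r.fun)
    print(x0,r.x,r.fun); best.append(r)
p=min(best,key=lambda r:r.fun).x
im=cv2.resize(s["color"][200:350,230:360][:,:,::-1],None,fx=4,fy=4)
s2=dict(s);K=np.array([[4,0,-920],[0,4,-800],[0,0,1.]])@np.array(s["camera_matrix"]);s2["camera_matrix"]=K
draw(im,s2,box(p[:2],p[2],-.08,.08,-.065,.065,.06),(0,0,255));draw(im,s2,box(p[:2],p[2],-.094,.094,-.141,.079,.06),(0,255,0))
cv2.imwrite("pics/d.png",im)
go(.43,.10,.25,-15)
E
```

```text
852.0
-0.08 [ 0.49030487 -0.19928261 -0.00740913] 312.19607843137254
-0.094 [ 0.50172988 -0.19779492  0.00124686] 103.14901960784314
t 1.45 tcp [ 0.675  -0.      0.2266] rpy [180.  -0. -90.] | delta [-0.5002  1.2249 -0.1172] turn -0.2083
```

View pics/d.png

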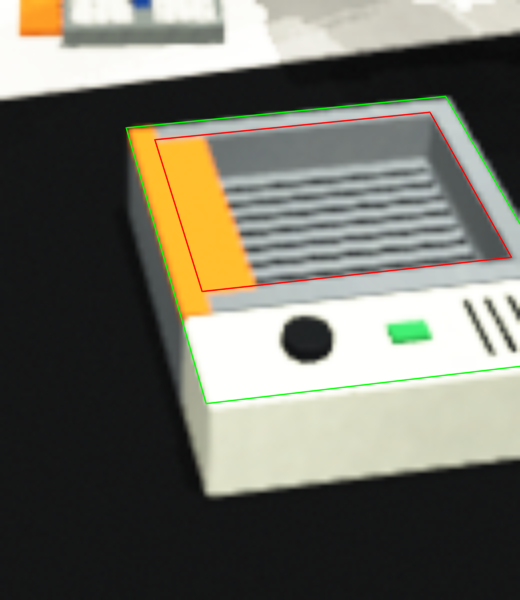

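The fitted outlines lie on the unit's rim: outer corners at crop (127,127), (447,97) and (207,403). The unit is at about (0.502, -0.198) with yaw about 0. Now I'll move above the fresh cartridge.

Request:
{"op": "carry_out", "data": {"deltas": [[[-0.4, 0.98, -0.1, -0.12, 1], [-0.4, 0.98, -0.1, -0.12, 1], [-0.4, 0.98, -0.1, -0.12, 1], [-0.4, 0.98, -0.1, -0.12, 1], [-0.4, 0.98, -0.1, -0.12, 1]]]}}

```text
clock: 1.95
tool_pos: [0.4757, 0.0806, 0.2477]
orientation: [-179.9, 0.0, -46.6]
force: [1.0, 1.0, 0.1]
opening: 0.0877
gripper_force: 0.0
```

```bash
python3 -c "
from h import *
go(.42,.10,.25,-15)"
```

```text
t 1.95 tcp [0.4757 0.0806 0.2477] rpy [-179.9    0.   -46.6] | delta [-0.2617  0.1357 -0.0116] turn -0.0877
```

Request:
{"op": "carry_out", "data": {"deltas": [[[-0.26, 0.14, 0, -0.0877, 1], [-0.26, 0.14, 0, -0.0877, 1], [-0.26, 0.14, 0, -0.0877, 1], [-0.26, 0.14, 0, -0.0877, 1], [-0.26, 0.14, 0, -0.0877, 1]]]}}

```text
clock: 2.45
tool_pos: [0.4229, 0.0991, 0.2469]
orientation: [-180.0, -0.0, -15.3]
force: [-0.0, 0.5, -0.5]
opening: 0.0881
gripper_force: 0.0
```

Run:
```python
from h import *
s=ctrl.snapshot("wrist")
for k in ["fresh","fresh_tongue","used"]:
    for d in ctrl.spot_point(s,k)[:3]: print(k,np.round(d["centre"]),ray(s,d["centre"],0).round(4),round(d["p"],2))
h=cv2.cvtColor(s["color"],cv2.COLOR_RGB2HSV); m=cv2.inRange(h,(100,120,60),(130,255,255))
for c in cv2.findContours(m,0,2)[0]:
    if cv2.contourArea(c)>100: print("blue",cv2.boxPoints(cv2.minAreaRect(c)).round().tolist())
cv2.imwrite("pics/e.png",s["color"][:,:,::-1])
go(.42,.10,.25,-15)
```

```text
fresh_tongue [252. 206.] [0.3714 0.1222] 0.59
used [113. 178.] [0.4664 0.3055] 0.62
blue [[71.0, 188.0], [124.0, 166.0], [128.0, 176.0], [76.0, 198.0]]
blue [[219.0, 150.0], [266.0, 143.0], [268.0, 153.0], [221.0, 160.0]]
t 2.65 tcp [0.4231 0.0989 0.2465] rpy [180.    0.  -15.6] | delta [-0.0164 -0.0013 -0.0173] turn -0.0017
```

View pics/e.png

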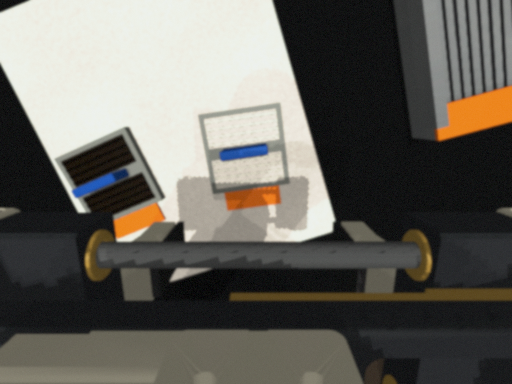

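The wrist view shows the white-pleated cartridge with frame corners at about (199,115), (279,103), (288,184) and (211,193). Its fin is at (219–268, 143–160) and its tongue at (252,198). The used cartridge is at (113,178).

Run:
```python
from h import *
s=ctrl.snapshot("wrist")
c=[(199,115),(279,103),(288,184),(211,193)]
P=np.array([ray(s,p,.016) for p in c]); print(P.round(4).tolist(), np.linalg.norm(P-np.roll(P,1,0),axis=1).round(4))
o=P.mean(0); v=(P[0]+P[1]-P[2]-P[3]); print("o",o,"yaw",np.degrees(np.arctan2(v[1],v[0])))
w=P[0]+P[3]-P[1]-P[2]; print("yaw2",np.degrees(np.arctan2(-w[0],w[1])))
for z in(.056,): print([ray(s,p,z).round(4).tolist() for p in((219,150),(266,143))])
y=np.degrees(np.arctan2(v[1],v[0])); go(o[0],o[1],.12,y)
```

```text
[[0.5156, 0.1534], [0.5018, 0.0478], [0.3934, 0.0629], [0.4101, 0.1709]] [0.1069 0.1064 0.1094 0.1093]
o [0.45522833 0.10875591] yaw -8.679065932135051
yaw2 -8.112890551711512
[[0.4671, 0.1355], [0.4598, 0.078]]
t 2.7 tcp [0.4231 0.0988 0.2465] rpy [180.    0.  -15.6] | delta [ 0.1414 -0.0909  0.6325] turn -0.0192
```

Request:
{"op": "carry_out", "data": {"deltas": [[[0.142, -0.088, 0.2, -0.02, 1], [0.142, -0.088, 0.4, -0.02, 1], [0.142, -0.088, 0.6, -0.02, 1], [0.142, -0.088, 0.75, -0.02, 1], [0.142, -0.088, 0.75, -0.02, 1]]]}}

```text
clock: 3.2
tool_pos: [0.4526, 0.1065, 0.0929]
orientation: [179.7, 0.4, -8.4]
force: [0.1, 0.1, 0.1]
opening: 0.0875
gripper_force: 0.0
```

```bash
python3 -c "
from h import *
go(.456,.108,.026,-8.3)
s=ctrl.snapshot('side'); cv2.imwrite('pics/f.png',cv2.resize(s['color'][120:250,200:350][:,:,::-1],None,fx=4,fy=4))"
```

```text
t 3.2 tcp [0.4526 0.1065 0.0929] rpy [179.7   0.4  -8.4] | delta [ 0.0177 -0.0114  0.3343] turn -0.0002
```

View pics/f.png

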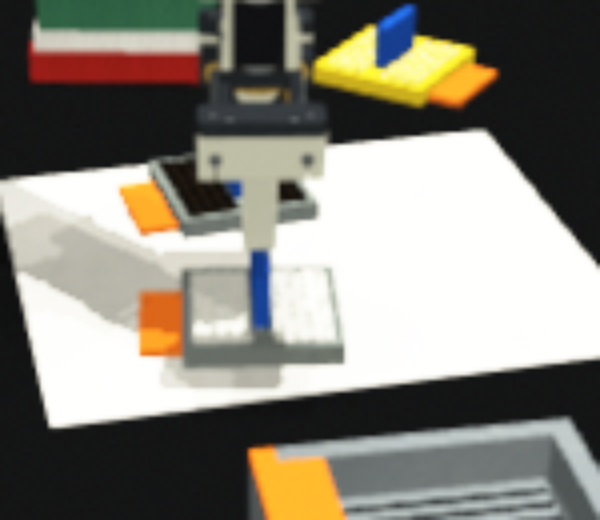

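The side view shows the finger (crop 262,200) directly above the fin (262,290). I'll descend and grip.

Request:
{"op": "carry_out", "data": {"deltas": [[[0.01, -0.007, 0.15, 0, 1], [0.01, -0.007, 0.3, 0, 1], [0.01, -0.007, 0.34, 0, 1], [0.01, -0.007, 0.34, 0, 1], [0.01, -0.007, 0.34, 0, 0.3]]]}}

```text
clock: 3.75
tool_pos: [0.4584, 0.1101, 0.0302]
orientation: [-179.9, -0.1, -8.2]
force: [0.6, 0.3, 0.1]
opening: 0.0837
gripper_force: 0.0
```

Request:
{"op": "carry_out", "data": {"deltas": [[[0, 0, 0, 0, 0.1], [0, 0, 0, 0, 0.1], [0, 0, 0, 0, 0.1], [0, 0, 0, 0, 0.1], [0, 0, 0, 0, 0.1]]]}}

```text
clock: 4.25
tool_pos: [0.4576, 0.1096, 0.0293]
orientation: [-180.0, -0.0, -8.2]
force: [-1.9, -0.1, 7.5]
opening: 0.0601
gripper_force: 30.0
```

```bash
python3 -c "
from h import *
print(ctrl.get_obs()['opening'],ctrl.get_obs()['gripper_force'])
go(.456,.108,.15,-8.3)"
```

```text
0.06007980094238325 30.001154243946075
t 4.25 tcp [0.4576 0.1096 0.0293] rpy [-180.    -0.    -8.2] | delta [-0.0063  0.0087 -0.6035] turn 0.0002
```

Gripped with an opening of 60 mm at 30 N. I'll lift and carry it to the robot side of the unit, then tilt it there by pressing its far end on the wall top.

Request:
{"op": "carry_out", "data": {"deltas": [[[0, 0, -0.2, 0, 0.1], [0, 0, -0.4, 0, 0.1], [0, 0.2, -0.6, -0.02, 0.1], [0.05, 0.4, -0.6, -0.023, 0.1], [0.05, 0.6, -0.6, -0.023, 0.1]]]}}

```text
clock: 4.75
tool_pos: [0.4508, -0.0116, 0.1502]
orientation: [-179.9, -0.2, 0.1]
force: [0.6, -1.0, -3.7]
opening: 0.0595
gripper_force: 30.0
```

```bash
python3 -c "
from h import *
go(.37,-.21,.15,0)"
```

```text
t 4.75 tcp [ 0.4508 -0.0116  0.1502] rpy [-1.799e+02 -2.000e-01  1.000e-01] | delta [-0.4067  0.9911 -0.0015] turn 0.0004
```

Request:
{"op": "carry_out", "data": {"deltas": [[[-0.1, 0.23, 0, 0, 0.1], [-0.2, 0.46, 0, 0, 0.1], [-0.3, 0.69, 0, 0, 0.1], [-0.4, 0.92, 0, 0, 0.1], [-0.44, 0.98, 0.02, 0, 0.1]]]}}

```text
clock: 5.25
tool_pos: [0.3596, -0.2095, 0.1445]
orientation: [-180.0, 0.0, -0.2]
force: [0.6, 0.9, -3.7]
opening: 0.0597
gripper_force: 30.0
```

Request:
{"op": "carry_out", "data": {"deltas": [[[0, 0, 0.1, 0, 0.1], [0, 0, 0.2, 0, 0.1], [0, 0, 0.2, 0, 0.1]]]}}

```text
clock: 5.55
tool_pos: [0.3594, -0.2067, 0.1024]
orientation: [-179.9, 0.3, -0.1]
force: [-1.4, -0.2, -3.9]
opening: 0.0597
gripper_force: 30.0
```

```bash
python3 -c "
from h import *
go(.362,-.21,.071,0)
s=ctrl.snapshot('side'); cv2.imwrite('pics/g.png',cv2.resize(s['color'][150:330,150:350][:,:,::-1],None,fx=3,fy=3))"
```

```text
t 5.55 tcp [ 0.3594 -0.2067  0.1024] rpy [-1.799e+02  3.000e-01 -1.000e-01] | delta [0.0137 0.0169 0.1569] turn -0.0002
```

View pics/g.png

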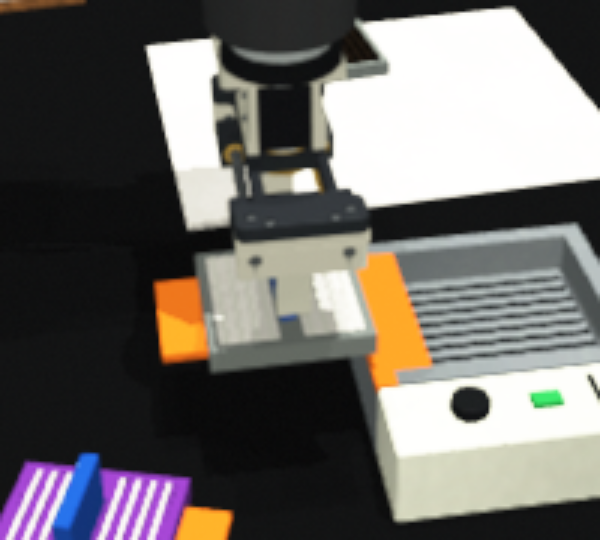

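The frame's far end (crop 375,340) overlaps the orange wall top, and the tongue points towards the robot. I'll press down slowly to tilt it.

Request:
{"op": "carry_out", "data": {"deltas": [[[0.01, 0.01, 0.06, 0, 0.1], [0.01, 0.01, 0.085, 0, 0.1], [0.01, 0.01, 0.11, 0, 0.1], [0.01, 0.01, 0.13, 0, 0.1], [0.01, 0.01, 0.145, 0, 0.1]]]}}

```text
clock: 6.1
tool_pos: [0.3616, -0.2087, 0.0759]
orientation: [180.0, 0.3, 0.0]
force: [-10.5, -0.5, 8.8]
opening: 0.0594
gripper_force: 30.0
```

```bash
cat > tilt.py <<'E'
from h import *
import sys
from scipy.optimize import minimize
# estimate tilt of held cartridge: fit tongue top polygon against orange mask, side view
def pts(o,p,th,h,L):
    # o: tcp; pivot=tcp+19mm z; th tilt; L pts in cartridge frame (x,y,z); yaw p
    L=np.array(L,float); R=Ro.from_euler('zy',[p,-th]).as_matrix()
    return (np.array(o)+[0,0,.019])+(L-[0,0,h])@R.T
E
python3 - <<'E'
from tilt import *
o=ctrl.get_obs(); go(.36,-.21,.073,0); print(o["force"],o["opening"])
s=ctrl.snapshot("side"); im=cv2.resize(s["color"][150:330,150:350][:,:,::-1],None,fx=3,fy=3)
s2=dict(s);s2["camera_matrix"]=np.array([[3,0,-450],[0,3,-450],[0,0,1.]])@np.array(s["camera_matrix"])
for th,c in((.26,(0,0,255)),(.35,(0,255,0)),(.44,(255,0,255))):
    draw(im,s2,pts(o["tool_pos"],0,th,.048,[(-.085,-.04,.006),(-.055,-.04,.006),(-.055,.04,.006),(-.085,.04,.006)]),c)
    draw(im,s2,pts(o["tool_pos"],0,th,.048,[(-.055,-.055,0),(.055,-.055,0),(.055,-.055,.016),(-.055,-.055,.016)]),c)
cv2.imwrite("pics/i.png",im)
E
```

```text
t 6.1 tcp [ 0.3616 -0.2087  0.0759] rpy [180.    0.3   0. ] | delta [-0.0079  0.0064  0.0147] turn 0.0001
[-10.51721923  -0.49708575   8.81207516] 0.05938642256967909
```

View pics/i.png

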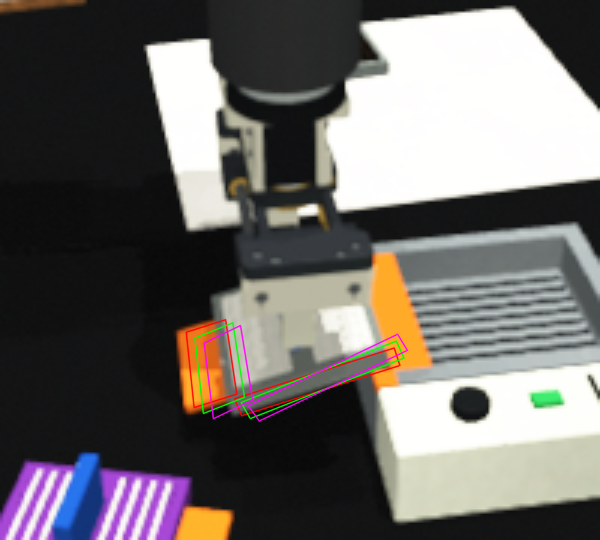

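The red 15° outline matches best, and the cartridge sits about 5 mm further towards the robot (-x) than modelled. I'll press a bit more while easing back, then fit the tilt numerically.

Request:
{"op": "carry_out", "data": {"deltas": [[[-0.008, 0, 0.008, 0, 0.1], [-0.015, 0, 0.016, 0, 0.1], [-0.02, 0, 0.022, 0, 0.1], [-0.025, 0, 0.026, 0, 0.1], [-0.025, 0, 0.026, 0, 0.1]]]}}

```text
clock: 6.65
tool_pos: [0.3595, -0.2088, 0.0711]
orientation: [180.0, -0.1, 0.1]
force: [-2.7, 1.1, 4.5]
opening: 0.0597
gripper_force: 30.0
```

```bash
cat >> tilt.py <<'E'
import itertools
T=list(itertools.product((-.085,-.055),(-.04,.04),(0,.006)))
def fit(h=.048,win=(150,330,150,275)):
    o=ctrl.get_obs(); s=ctrl.snapshot("side"); m=np.zeros((384,512),np.uint8)
    a,b,c,d=win; hs=cv2.cvtColor(s["color"],cv2.COLOR_RGB2HSV); m[a:b,c:d]=cv2.inRange(hs,(4,130,60),(25,255,255))[a:b,c:d]
    n,l,st,ce=cv2.connectedComponentsWithStats(m)
    tgt=proj(s,[o["tool_pos"]+[-.07,0,-.03]])[0]
    k=min((i for i in range(1,n) if st[i,4]>80),key=lambda i:np.linalg.norm(ce[i]-tgt)); m=(l==k).astype(float)
    yaw=np.radians(o["orientation"][2])
    def mk(p):
        q=np.zeros((384,512),np.uint8); H=cv2.convexHull(np.round(proj(s,pts(o["tool_pos"]+[p[0],p[2],0],yaw,p[1],h,T))*16).astype(np.int32))
        cv2.fillPoly(q,[H],255,cv2.LINE_AA,4); return q/255.
    f=lambda p:np.abs(mk(p)-m).sum()+(p[2]/.002)**2
    r=min((minimize(f,[0,t,0],method="Nelder-Mead",options=dict(initial_simplex=np.array([0,t,0])+np.vstack([np.zeros(3),np.diag([.006,.1,.004])]))) for t in(0.,.15,.3,.45)),key=lambda r:r.fun)
    print("fit dx,dy mm",(r.x[[0,2]]*1e3).round(1),"tilt",np.degrees(r.x[1]).round(1),"cost",round(r.fun,1),"area",m.sum(),"force",o["force"].round(1))
    return s,o,r.x
E
python3 -c "
from tilt import *
fit(); go(.36,-.21,.15,0)"
```

```text
fit dx,dy mm [-12.3   1.1] tilt 21.6 cost 74.7 area 384.0 force [-2.7  1.1  4.5]
t 6.7 tcp [ 0.3595 -0.2088  0.071 ] rpy [ 1.8e+02 -1.0e-01  1.0e-01] | delta [ 0.0031  0.0061 -0.3948] turn 0.0001
```

Request:
{"op": "carry_out", "data": {"deltas": [[[0, 0, -0.1, 0, 0.1], [0, 0, -0.2, 0, 0.1], [0, 0, -0.3, 0, 0.1], [0, 0, -0.4, 0, 0.1], [0, 0, -0.4, 0, 0.1]]]}}

```text
clock: 7.2
tool_pos: [0.3608, -0.2089, 0.1525]
orientation: [180.0, -0.3, 0.1]
force: [-0.8, 1.0, -2.5]
opening: 0.0596
gripper_force: 30.0
```

Run:
```python
from tilt import *
s,o,x=fit(win=(100,330,150,275)); im=cv2.resize(s["color"][100:300,150:350][:,:,::-1],None,fx=3,fy=3)
s2=dict(s);s2["camera_matrix"]=np.array([[3,0,-450],[0,3,-300],[0,0,1.]])@np.array(s["camera_matrix"])
for th,dx,c in((x[1],x[0],(0,0,255)),(.35,-.005,(0,255,0))):
    p=o["tool_pos"]+[dx,0,0]
    draw(im,s2,pts(p,0,th,.048,[(-.085,-.04,.006),(-.055,-.04,.006),(-.055,.04,.006),(-.085,.04,.006)]),c)
    draw(im,s2,pts(p,0,th,.048,[(-.055,-.055,0),(.055,-.055,0),(.055,-.055,.016),(-.055,-.055,.016)]),c)
cv2.imwrite("pics/j.png",im)
```

```text
fit dx,dy mm [-11.2   2.2] tilt 21.3 cost 70.6 area 392.0 force [-0.8  1.  -2.5]
```

View pics/j.png

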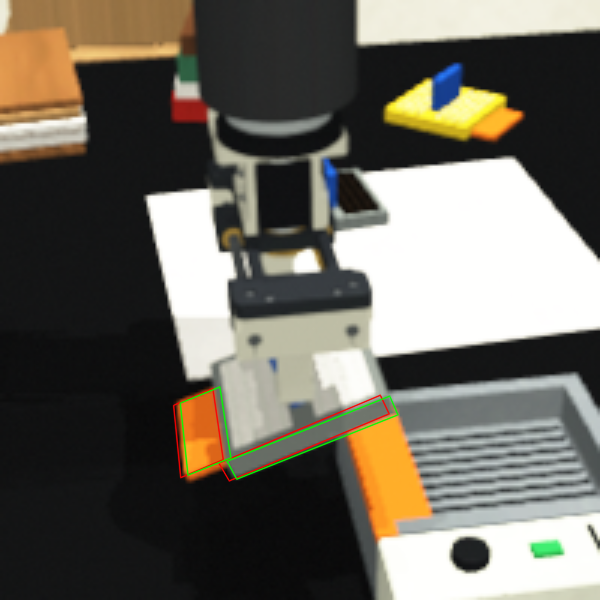

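The green outline (20°, 5 mm offset) matches the tongue at (200,430) and the frame edge (235–395, 405–470), so the tilt is about 20° and holding. I'll carry it over the bay.

Request:
{"op": "carry_out", "data": {"deltas": [[[0.2, -0.02, 0, 0, 0.1], [0.42, -0.05, 0, 0, 0.1], [0.64, -0.05, 0, 0, 0.1], [0.8, -0.05, 0, 0, 0.1], [0.83, -0.05, 0, 0, 0.1]]]}}

```text
clock: 7.75
tool_pos: [0.5277, -0.1984, 0.1478]
orientation: [180.0, 0.1, 0.1]
force: [-0.4, 0.9, -3.3]
opening: 0.06
gripper_force: 30.0
```

Request:
{"op": "carry_out", "data": {"deltas": [[[0, 0, 0.05, 0, 0.1], [0, 0, 0.1, 0, 0.1], [0, 0, 0.15, 0, 0.1], [0, 0, 0.18, 0, 0.1], [0, 0, 0.18, 0, 0.1]]]}}

```text
clock: 8.25
tool_pos: [0.5237, -0.1987, 0.1133]
orientation: [-180.0, 0.1, 0.0]
force: [-0.7, 0.4, -3.5]
opening: 0.0602
gripper_force: 30.0
```

Run:
```python
from tilt import *
go(.527,-.199,.089,0)
o=ctrl.get_obs(); print(o["force"].round(1))
s=ctrl.snapshot("side"); im=cv2.resize(s["color"][150:350,220:420][:,:,::-1],None,fx=3,fy=3)
s2=dict(s);s2["camera_matrix"]=np.array([[3,0,-660],[0,3,-450],[0,0,1.]])@np.array(s["camera_matrix"])
p=o["tool_pos"]+[-.005,0,0]; c=(0,255,0)
draw(im,s2,pts(p,0,.35,.048,[(-.085,-.04,.006),(-.055,-.04,.006),(-.055,.04,.006),(-.085,.04,.006)]),c)
draw(im,s2,pts(p,0,.35,.048,[(-.055,-.055,0),(.055,-.055,0),(.055,-.055,.016),(-.055,-.055,.016)]),c)
draw(im,s2,box([.502,-.198],0,-.054,.08,-.065,.065,.06),(0,0,255))
cv2.imwrite("pics/k.png",im)
```

```text
t 8.25 tcp [ 0.5237 -0.1987  0.1133] rpy [-1.8e+02  1.0e-01  0.0e+00] | delta [0.0165 0.0016 0.1214] turn 0.0
[-0.7  0.4 -3.5]
```

View pics/k.png

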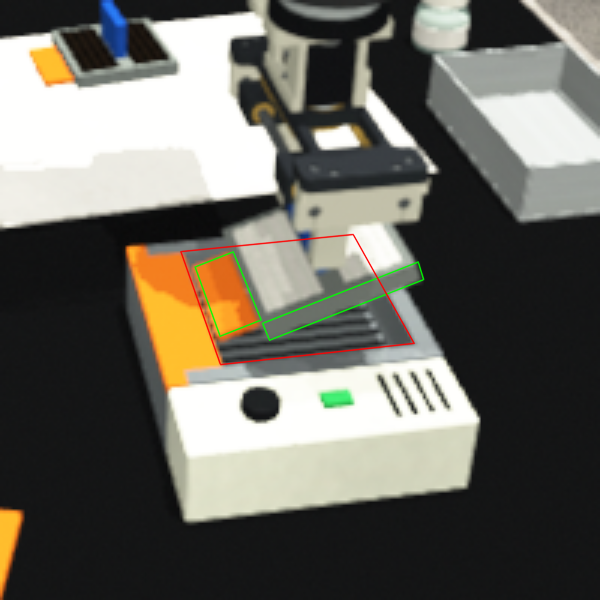

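The overlay agrees with the picture. The tongue (crop 195–260, 255–335) is just clear of the lip's inner edge (about 185–220). I'll lower it, then slide it under the lip.

Request:
{"op": "carry_out", "data": {"deltas": [[[0.01, 0, 0.03, 0, 0.1], [0.01, 0, 0.06, 0, 0.1], [0.01, 0, 0.09, 0, 0.1], [0.01, 0, 0.12, 0, 0.1], [0.01, 0, 0.12, 0, 0.1]]]}}

```text
clock: 8.8
tool_pos: [0.5263, -0.1986, 0.0892]
orientation: [-180.0, 0.1, 0.0]
force: [0.1, -0.1, -3.5]
opening: 0.0596
gripper_force: 30.0
```

```bash
python3 -c "
from tilt import *
print(ctrl.get_obs()['force'].round(1)); go(.5005,-.198,.089,0)"
```

```text
[ 0.1 -0.1 -3.5]
t 8.8 tcp [ 0.5263 -0.1986  0.0892] rpy [-1.8e+02  1.0e-01  0.0e+00] | delta [-0.129  -0.0032  0.0012] turn 0.0
```

No contact yet. I'll slide it under the lip.

Request:
{"op": "carry_out", "data": {"deltas": [[[-0.03, 0, 0, 0, 0.1], [-0.06, 0, 0, 0, 0.1], [-0.09, 0, 0, 0, 0.1], [-0.12, 0, 0, 0, 0.1], [-0.13, 0, 0, 0, 0.1]]]}}

```text
clock: 9.3
tool_pos: [0.5002, -0.1987, 0.0906]
orientation: [-180.0, -0.0, 0.0]
force: [-0.1, 0.5, -3.2]
opening: 0.0596
gripper_force: 30.0
```

Run:
```python
from tilt import *
o=ctrl.get_obs(); print(o["tool_pos"],o["force"].round(1))
s=ctrl.snapshot("side"); im=cv2.resize(s["color"][150:350,220:420][:,:,::-1],None,fx=3,fy=3)
s2=dict(s);s2["camera_matrix"]=np.array([[3,0,-660],[0,3,-450],[0,0,1.]])@np.array(s["camera_matrix"])
p=o["tool_pos"]+[-.005,0,0]; c=(0,255,0)
draw(im,s2,pts(p,0,.35,.048,[(-.055,-.055,0),(.055,-.055,0),(.055,-.055,.016),(-.055,-.055,.016)]),c)
cv2.imwrite("pics/l.png",im)
```

```text
[ 0.50018414 -0.19874591  0.09063407] [-0.1  0.5 -3.2]
```

View pics/l.png

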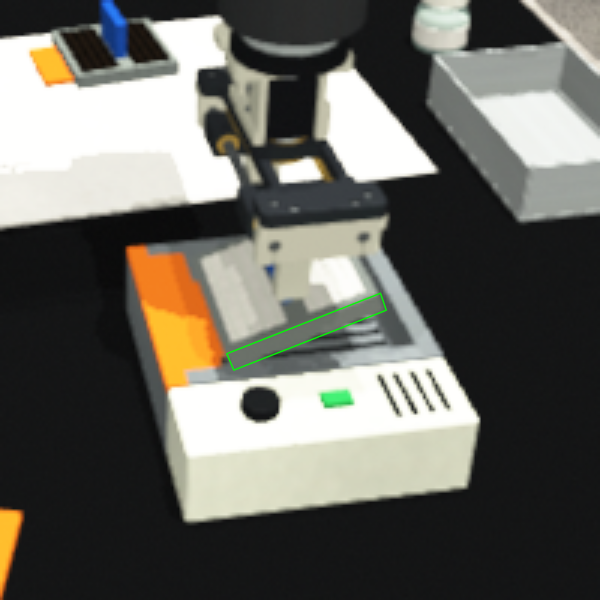

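The frame is now up against the lip edge with the tongue out of sight beneath it. The frame edge runs (230,360) to (385,300), matching the overlay, and the far end is still raised. Now the swing down: forward and down about the tongue tip.

Request:
{"op": "carry_out", "data": {"deltas": [[[0, 0, 0.015, 0, 0.1], [0.005, 0, 0.028, 0, 0.1], [0.02, 0, 0.044, 0, 0.1], [0.04, 0, 0.062, 0, 0.1], [0.06, 0, 0.082, 0, 0.1]]]}}

```text
clock: 9.85
tool_pos: [0.5133, -0.1988, 0.0736]
orientation: [180.0, 0.0, 0.0]
force: [-1.9, 0.1, 0.7]
opening: 0.0595
gripper_force: 30.0
```

```bash
python3 -c "
from tilt import *
print(ctrl.get_obs()['force'].round(1),ctrl.get_obs()['opening']); go(.522,-.198,.059,0)"
```

```text
[-1.9  0.1  0.7] 0.05954768686832268
t 9.85 tcp [ 0.5133 -0.1988  0.0736] rpy [180.   0.   0.] | delta [ 0.0437 -0.004   0.073 ] turn 0.0001
```

Request:
{"op": "carry_out", "data": {"deltas": [[[0.012, 0, 0.016, 0, 0.1], [0.023, 0, 0.032, 0, 0.1], [0.032, 0, 0.048, 0, 0.1], [0.04, 0, 0.062, 0, 0.1], [0.043, 0, 0.07, 0, 0.1]]]}}

```text
clock: 10.35
tool_pos: [0.5224, -0.1988, 0.06]
orientation: [180.0, -0.1, 0.0]
force: [0.8, -0.0, 1.8]
opening: 0.0597
gripper_force: 30.0
```

```bash
cat > chk.py <<'E'
from tilt import *
o=ctrl.get_obs(); print(o["tool_pos"].round(4),o["force"].round(1),o["moment"].round(2),o["opening"])
for n in("scene","side"):
    s=ctrl.snapshot(n)
    for d in ctrl.spot_point(s,"fresh")[:4]: print(n,np.round(d["centre"]),(ray(s,d["centre"],.03)-[.502,-.198]).round(4),round(d["p"],2))
E
python3 chk.py
```

```text
[ 0.5224 -0.1988  0.06  ] [ 0.8 -0.   1.8] [-0.17  0.1   0.01] 0.05971890432856054
scene [170. 160.] [ 0.0163 -0.0057] 0.83
scene [322. 344.] [0.1676 0.7356] 0.81
side [318. 254.] [0.0217 0.0158] 0.97
side [298. 137.] [0.1367 0.6662] 0.75
side [180. 334.] [-0.2817 -0.1615] 0.67
```

Request:
{"op": "carry_out", "data": {"deltas": [[[0, 0, 0.005, 0, 0.1], [0, 0, 0.01, 0, 0.1], [0, 0, 0.01, 0, 0.1]]]}}

```text
clock: 10.85
tool_pos: [0.5223, -0.1987, 0.0583]
orientation: [180.0, -0.1, 0.0]
force: [1.7, -0.7, 2.8]
opening: 0.0596
gripper_force: 30.0
```

Request:
{"op": "carry_out", "data": {"deltas": [[[0, 0, 0.006, 0, 0.1], [0, 0, 0.012, 0, 0.1], [0, 0, 0.012, 0, 0.1]]]}}

```text
clock: 11.15
tool_pos: [0.5223, -0.1988, 0.0576]
orientation: [180.0, -0.1, 0.1]
force: [-2.9, 3.5, 19.6]
opening: 0.0598
gripper_force: 30.0
```

The force has stepped up to 20 N, so the cartridge is bottomed on the floor. I'll relax slightly, open part-way to stay clear of the bay walls, and check before withdrawing.

Request:
{"op": "carry_out", "data": {"deltas": [[[0, 0, -0.008, 0, 0.1], [0, 0, -0.008, 0, 0.6], [0, 0, -0.008, 0, 0.6], [0, 0, -0.008, 0, 0.6], [0, 0, -0.008, 0, 0.6]]]}}

```text
clock: 11.65
tool_pos: [0.5212, -0.1987, 0.0567]
orientation: [-180.0, 0.1, 0.0]
force: [-0.3, 1.3, 0.0]
opening: 0.07
gripper_force: 0.0
```

Request:
{"op": "carry_out", "data": {"deltas": [[[0, 0, -0.05, 0, 0.6], [0, 0, -0.15, 0, 0.6], [0, 0, -0.3, 0, 0.6], [0, 0, -0.5, 0, 0.6], [0, 0, -0.6, 0, 0.6]]]}}

```text
clock: 12.15
tool_pos: [0.5229, -0.1991, 0.1813]
orientation: [179.9, -0.2, 0.1]
force: [-0.5, -0.6, 0.1]
opening: 0.0702
gripper_force: 0.0
```

Request:
{"op": "carry_out", "data": {"deltas": [[[0, -0.2, -0.2, 0, 0.6], [0, -0.45, -0.2, 0, 0.6], [0, -0.7, -0.2, 0, 0.6], [0, -0.9, -0.2, 0, 0.6], [0, -0.9, -0.2, 0, 0.6]]]}}

```text
clock: 12.65
tool_pos: [0.5217, -0.0146, 0.2183]
orientation: [-179.9, -0.1, 0.3]
force: [0.2, -0.6, 0.2]
opening: 0.07
gripper_force: 0.0
```

```bash
python3 chk.py
python3 - <<'E'
from tilt import *
# fit origin (x,y,z), tilt of fin in both views by blue mask hull
V=[]
F=list(itertools.product((-.006,.006),(-.03,.03),(.016,.056)))
for n in("side","scene"):
    s=ctrl.snapshot(n); h=cv2.cvtColor(s["color"],cv2.COLOR_RGB2HSV); m=cv2.inRange(h,(98,110,40),(130,255,255))
    c,l,st,ce=cv2.connectedComponentsWithStats(m); t=proj(s,[[.517,-.198,.07]])[0]
    k=min((i for i in range(1,c) if st[i,4]>30),key=lambda i:np.linalg.norm(ce[i]-t)); print(n,st[k],t.round())
    V.append((s,(l==k).astype(float)))
def f(p):
    e=0
    for s,m in V:
        q=np.zeros((384,512),np.uint8); P=np.array([p[0],p[1],p[2]])+np.array(F)@Ro.from_euler('zy',[p[4],-p[3]]).as_matrix().T
        cv2.fillPoly(q,[cv2.convexHull(np.round(proj(s,P)*16).astype(np.int32))],255,cv2.LINE_AA,4); e+=np.abs(q/255.-m).sum()
    return e
S=np.array([.517,-.198,.03,0,0])
r=minimize(f,S,method="Nelder-Mead",options=dict(initial_simplex=S+np.vstack([np.zeros(5),np.diag([.005,.005,.008,.1,.08])]),maxiter=800))
print((r.x[:3]-[.502,-.198,0]).round(4),np.degrees(r.x[3:]).round(1),r.fun,f(S))
E
```

```text
[ 0.5217 -0.0146  0.2183] [ 0.2 -0.6  0.2] [-0.17  0.08 -0.04] 0.06996665547066656
scene [169. 162.] [ 0.0227 -0.0003] 0.87
scene [323. 344.] [0.1666 0.7394] 0.86
scene [176. 163.] [0.0094 0.0184] 0.74
scene [206. 103.] [-0.2479 -0.1017] 0.46
side [300. 137.] [0.1426 0.6706] 0.85
side [317. 256.] [0.0192 0.0116] 0.69
side [178. 336.] [-0.2838 -0.1653] 0.62
side [312 231  13  32 284] [318. 244.]
scene [162 145  15  18 123] [169. 153.]
[0.0166 0.0007 0.0297] [ 4.  -2.9] 118.9607843137255 159.80392156862746
```

The origin in the unit is (16.6, 0.7, 29.7) mm, which is well seated. The fin fit leaves the flatness uncertain by a few degrees, so I'll touch the far end gently with closed fingers. Its frame top should be met at z ≈ 0.046.

Request:
{"op": "carry_out", "data": {"deltas": [[[0.2, 0.2, 0, 0, -1], [0.2, 0.45, 0, 0, -1], [0.2, 0.7, 0, 0, -1], [0.2, 0.92, 0, 0, -1], [0.2, 0.92, 0, 0, -1]]]}}

```text
clock: 13.45
tool_pos: [0.5605, -0.2089, 0.2164]
orientation: [180.0, 0.1, -0.4]
force: [-0.4, -0.7, -0.4]
opening: 0.0357
gripper_force: 0.0
```

Request:
{"op": "carry_out", "data": {"deltas": [[[0, 0, 0.2, 0, -1], [0, 0, 0.4, 0, -1], [0, 0, 0.6, 0, -1], [0, 0, 0.72, 0, -1], [0, 0, 0.72, 0, -1]]]}}

```text
clock: 13.95
tool_pos: [0.5585, -0.2032, 0.0694]
orientation: [-180.0, 0.4, -0.1]
force: [-0.2, 0.3, -0.1]
opening: 0.0011
gripper_force: 0.0
```

```bash
python3 -c "
from h import *
print(ctrl.get_obs()['force'],ctrl.get_obs()['opening']); go(.5635,-.198,.046,0)"
```

```text
[-0.23126893  0.2793769  -0.13280675] 0.0011301790707430128
t 13.95 tcp [ 0.5585 -0.2032  0.0694] rpy [-1.8e+02  4.0e-01 -1.0e-01] | delta [ 0.0258 -0.0261  0.1166] turn -0.0003
```

Request:
{"op": "carry_out", "data": {"deltas": [[[0, 0, 0.03, 0, -1], [0, 0, 0.05, 0, -1], [0, 0, 0.07, 0, -1], [0, 0, 0.085, 0, -1], [0, 0, 0.085, 0, -1]]]}}

```text
clock: 14.45
tool_pos: [0.5617, -0.2027, 0.0563]
orientation: [-180.0, -0.0, 0.0]
force: [-0.7, -0.1, 0.7]
opening: 0.0005
gripper_force: 0.0
```

Request:
{"op": "carry_out", "data": {"deltas": [[[0, 0, 0.008, 0, -1], [0, 0, 0.015, 0, -1], [0, 0, 0.022, 0, -1], [0, 0, 0.022, 0, -1]]]}}

```text
clock: 14.85
tool_pos: [0.5615, -0.2027, 0.0515]
orientation: [-180.0, 0.0, 0.0]
force: [-0.8, -0.9, -0.4]
opening: 0.0006
gripper_force: 0.0
```

Request:
{"op": "carry_out", "data": {"deltas": [[[0, 0, 0.008, 0, -1], [0, 0, 0.015, 0, -1], [0, 0, 0.02, 0, -1], [0, 0, 0.02, 0, -1]]]}}

```text
clock: 15.25
tool_pos: [0.5615, -0.2027, 0.0476]
orientation: [-180.0, 0.0, 0.0]
force: [-0.0, 0.0, -0.2]
opening: 0.0004
gripper_force: 0.0
```

Request:
{"op": "carry_out", "data": {"deltas": [[[0, 0, 0.005, 0, -1], [0, 0, 0.01, 0, -1], [0, 0, 0.01, 0, -1]]]}}

```text
clock: 15.55
tool_pos: [0.5617, -0.2027, 0.0463]
orientation: [180.0, -0.0, 0.0]
force: [-2.0, 1.5, 5.2]
opening: 0.0006
gripper_force: 2.6
```

Contact came at 0.0463 m with 5 N, so the far end is fully home. I'll retreat clear.

Request:
{"op": "carry_out", "data": {"deltas": [[[0, 0, -0.1, 0, -1], [0, 0, -0.3, 0, -1], [0, 0, -0.5, 0, -1], [0, 0, -0.7, 0, -1], [0, 0, -0.7, 0, -1]]]}}

```text
clock: 16.05
tool_pos: [0.5649, -0.2035, 0.1922]
orientation: [179.9, -0.6, 0.1]
force: [0.0, 0.3, 0.1]
opening: -0.0004
gripper_force: 0.0
```

```bash
python3 chk.py; python3 -c "
from plant import ctrl
print(ctrl.close_job())"
```

```text
[ 0.5649 -0.2035  0.1922] [0.  0.3 0.1] [-0.13 -0.03 -0.04] -0.00039174086442262583
scene [171. 162.] [0.0171 0.0009] 0.82
scene [323. 341.] [0.1601 0.7345] 0.6
scene [208. 102.] [-0.2568 -0.1014] 0.57
side [298. 140.] [0.1289 0.6458] 0.62
the job is handed in; nothing more can be done
None
```

The clean cartridge is hooked under the orange lip and lies flat on the bay floor, released; the soiled filter was not touched, and the job was handed in at about 16 s.

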